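# Make up two sets of spice tins

## Robot

A 6-joint arm with a two-finger parallel gripper is mounted at the origin on a cart in front of the work surface, level with it; the furniture and walls round the work are solid. World frame = base frame: x ahead of the robot, y to its left, z up, the work surface at z = 0. Lengths are in m, angles in rad, forces in N, time in s.
With the tool pointing down it reaches from about 0.35 to 0.775 m from the base axis. Payload 7.3 kg.
Tool frame: the origin (TCP) lies at the very end of the fingers, on their centre line; the grasp point (between the pads) lies 19 mm behind it; z points along the fingers, y is the line along which they close (so a half turn about z gives the same grasp; the last joint's range is limited). The gripper opens to 92 mm and grips with 3 to 60 N. Pads are 19 mm wide; open, the fingers measure 130 mm over their backs; the gripper's body (75 mm by 190 mm) begins 47 mm behind the grasp point.
Start: joints at [1.195, 0.342, 1.524, -0, 1.275, -0.146], TCP at [0.12, 0.511, 0.205] pointing down, gripper open.
Joint ranges: [-2.53, 2.53], [-0.77, 2.02], [0.04, 2.7], [-1, 4.14], [0.28, 2.66], [-3.11, 3.11]. Speed limits (rad/s): [2.57, 2.57, 3.14, 3.14, 3.14, 3.14].

## Interface

Orientations are given as [roll, pitch, yaw] about the fixed x, y, z axes, in that order (R = Rz(yaw) Ry(pitch) Rx(roll)).
In Python, from cell import robot, read_camera, get_calibration gives the robot as it stands. The module is installed in compiled form; this text tells all that it offers.
- The arm moves only by the tool send_rows, never from a script. Its argument "plan" is a list of rows, each a list of 2 entries, a list of its own where there are three numbers: the shift along the tool's x, y, z as a fraction of full scale, then the turn, a rotation vector about the tool's x, y, z as a fraction of full scale. A call has exactly 10 rows; each row shifts and turns the commanded pose from where the row before left it, along the tool's axes as they then stand; what a row does not reach is not made up. Full scale, the value 1, is 0.025 m for a shift and 90 degrees for a turn. A row lasts 1/8 s, in which the tool goes at most 62.5 mm and 10.7 degrees, less where a joint would pass 70% of its speed; a pose out of reach is approached as far as the arm can. A call with a number of a shift or a turn outside -1 to 1 is refused whole. A call with a gripper value outside its range is refused whole. "gripper" is the opening, from -1 (shut) to 1 (fully open), so that 0 is half open, set as the call begins (left out, the last holds). The fingers move at their own pace and stop on an object; "force" is the grip in N (left out, the last holds). Time passes only in rows, so rows that do not move let the fingers close, or fill a call up. It gives the time, the measured TCP pose, the force, the opening and the grip force at its end, in the units of the state.
- robot.observe(): the state, without advancing time (a new reading comes with each control period).
- read_camera(name): name is "scene" or "top" or "wrist"; returns (picture, depth): 420x560x3 uint8, blue, green, red; 420x560 float32, m along the optical axis (not along the pixel's ray), 0 where there is no reading.
- get_calibration(name): a dict with "intrinsics" (3x3 intrinsics, pixels), "rvec" (rotation vector, rad) and "tvec" (3), from world to camera coordinates, as OpenCV has them. Camera axes: x right, y down, z forward; pixel columns grow to the right and rows downward; lengths in m; the calibration is good to about 2 mm. A picture is of the moment at which its call begins: read the wrist's pose just before it. get_calibration takes no time and is no camera call; for the wrist camera it gives the pose at the moment of the call.
- robot.hand_in(): hands the job in; it is judged then, once.
The state is a dict: "time": time; "qpos": joint angles; "qvel": joint speeds; "joint_efforts": joint torques, N m; "tool_pos": TCP position; "tool_rot": TCP orientation; "contact_force": force on the tool from outside, world axes, zero at the start; "torque": the same for the moment, N m; "opening": finger opening in m; "grip_force": force on a finger pad.
Only numpy, scipy, OpenCV 4.12 (cv2) and the standard library are available. Lean on these libraries where they do the work, as an engineer would, in place of code of your own. Each camera call takes 0.05 s, during which the arm holds its last target. There are 200 camera calls.

## Task

The wooden box and the white tray each hold one tin already, and two more tins stand on the table between them. Add these two so that the box and the tray each hold one brown-labelled grey tin and one blue tin, standing upright on the floor side by side, then shut the box's lid fully. Keep all tins upright, set them down rather than dropping them, and leave the two glass jars at the back where they are.

Things in the scene. Friction and masses are not known exactly. Their poses are not given: they have to be found in the camera images.
- brown_1_center (a point): Centre (half-way up) of one of two alike: grey metal tin with a grey lid and a plain brown label round part of its side (seen from the bare side it is all grey); z axis up along the tin. 49 mm across, 72 mm tall, 120 to 200 g. At the start it stands in the box or on the tray, the other kind's first tin in the other of these.
- blue_1_center (a point): Centre (half-way up) of one of two alike: blue tin with a blue lid; z axis up along the tin. 49 mm across, 72 mm tall, 120 to 200 g. At the start it stands in the box or on the tray, the other kind's first tin in the other of these.
- brown_2_center (a point): Centre (half-way up) of one of two alike: grey metal tin with a grey lid and a plain brown label round part of its side (seen from the bare side it is all grey); z axis up along the tin. 49 mm across, 72 mm tall, 120 to 200 g. At the start it stands on the bare table top between the box and the tray.
- blue_2_center (a point): Centre (half-way up) of one of two alike: blue tin with a blue lid; z axis up along the tin. 49 mm across, 72 mm tall, 120 to 200 g. At the start it stands on the bare table top between the box and the tray.
- box: Open-topped light wooden box, fixed to the table: 156 (x) by 180 mm (y) outside, 86 mm high, walls and floor 6 mm thick, no divider. Origin at the centre of its underside; x axis points to its back, where the lid is hinged along the rim. Turned by up to 0.2 rad, left or right on the table. Two tins fit side by side in y (centres at about y = +43 and -43 mm); the tin already inside stands at about one of these two points.
- lid (a joint): Angle of the box's lid (rad): 0 shut flat on the rim, 1.57 upright; starts open at 1.6 to 1.85, leaning back, and stays where it is left. Pushed from behind towards the front and down it shuts; the hinge is moderately stiff: about 2 to 3 N at the free edge move it.
- lid_hinge (a point): Middle of the lid's hinge line, at the top of the box's back rim, 86 mm above the table; the line runs along the box's y axis.
- lid_handle (a point): Head of the brass knob on the lid's outer face (top face when shut). The lid is a wooden plate 156 mm from hinge to free edge, 180 mm wide, 8 mm thick; the knob's axis lies 126 mm from the hinge line, half-way along the width; the knob is 28 mm across and stands about 45 mm out from the outer face.
- tray: Shallow white tray, fixed to the table on the other side from the box: 130 (x) by 160 mm (y) outside, 16 mm high, walls and floor 6 mm thick; origin at the centre of its underside; turned by up to 0.3 rad. Two tins fit side by side in y (centres at about y = +38 and -38 mm); the tin already on it stands at about one of these two points.
- preserve_jar_center (a point): A bystander: glass jar of pale preserves with a grey lid, 68 mm across, 148 mm tall, at the back of the table; the point lies on its axis 60 mm above its underside.
- empty_jar_center (a point): A bystander: empty glass jar with a grey lid, 68 mm across, 120 mm tall, at the back of the table; the point lies on its axis 60 mm above its underside.
Things that resemble listed ones, but are neither listed nor needed, are in the scene too. What is shaped like the part that bears blue_2_center but green or purple is not meant.

How it is judged:
At the end, for the whole second after the job is handed in: Box and tray each hold one brown-labelled and one blue tin, upright (within 0.15 rad) on the floor, centres inside (box 55 by 70 mm, tray 45 by 60 mm from its middle); lid shut (under 0.06 rad); both jars within 30 mm of their places (((x of brown_1_center in the frame of box between -0.055 and 0.055 m and y of brown_1_center in the frame of box between -0.07 and 0.07 m and x of brown_2_center in the frame of tray between -0.045 and 0.045 m and y of brown_2_center in the frame of tray between -0.06 and 0.06 m) or (x of brown_2_center in the frame of box between -0.055 and 0.055 m and y of brown_2_center in the frame of box between -0.07 and 0.07 m and x of brown_1_center in the frame of tray between -0.045 and 0.045 m and y of brown_1_center in the frame of tray between -0.06 and 0.06 m)) and ((x of blue_1_center in the frame of box between -0.055 and 0.055 m and y of blue_1_center in the frame of box between -0.07 and 0.07 m and x of blue_2_center in the frame of tray between -0.045 and 0.045 m and y of blue_2_center in the frame of tray between -0.06 and 0.06 m) or (x of blue_2_center in the frame of box between -0.055 and 0.055 m and y of blue_2_center in the frame of box between -0.07 and 0.07 m and x of blue_1_center in the frame of tray between -0.045 and 0.045 m and y of blue_1_center in the frame of tray between -0.06 and 0.06 m)) and value of joint lid below 0.06 rad and height (world z) of each of brown_1_center, blue_1_center, brown_2_center, blue_2_center below 0.05 m and angle between each of brown_1_center, blue_1_center, brown_2_center, blue_2_center's own z axis and vertical below 0.15 rad and distance of each of preserve_jar_center, empty_jar_center from where it was at the start of the episode below 0.03 m); the robot touches nothing.
It fails at once if a tin is tipped by more than 0.6 rad (angle between any of brown_1_center, blue_1_center, brown_2_center, blue_2_center's own z axis and vertical above 0.6 rad).
It fails at once if a tin is dropped (moves at more than 0.6 m/s out of the fingers) ((contact force between brown_1 and the fingers below 0.1 N and linear speed of brown_1 above 0.6 m/s) or (contact force between blue_1 and the fingers below 0.1 N and linear speed of blue_1 above 0.6 m/s) or (contact force between brown_2 and the fingers below 0.1 N and linear speed of brown_2 above 0.6 m/s) or (contact force between blue_2 and the fingers below 0.1 N and linear speed of blue_2 above 0.6 m/s)).
It fails at once if a glass jar is moved from its place (distance of any of preserve_jar_center, empty_jar_center from where it was at the start of the episode above 0.03 m).
It also fails if it takes over 72 s, if anything falls off the work surface, if the arm or the gripper's body presses on something with over 40 N, if the wrist force passes 120 N, or if a joint passes its speed limit or range.

## Working session

There is one attempt and no reset: what is moved stays moved. The work goes in short steps, Python scripts to look and compute and a tool call to move; the robot and the scene stay as the last step left them, time stands still between calls to the robot, and variables do not carry over. Pictures are saved under pics/ and viewed, at most 10 in all, crops included, and the job is handed in when it is done.

Besides the shell and the picture viewer there is one more tool, called after ">>>" by a JSON object that holds its "api" and its "payload", one argument or row to a line. send_rows: Moves the arm, as the interface text tells. Shift numbers are shares of 0.025 m and turn numbers shares of 90 degrees, none past 1 either way. Its arguments: {"type":"object","properties":{"plan":{"type":"array"},"gripper":{"type":"number"},"force":{"type":"number"}},"required":["plan"]}

```bash
mkdir -p pics; cat > h.py <<'E'
import numpy as np, cv2
from cell import robot, read_camera, get_calibration
def pts(n):
    c=get_calibration(n); im,d=read_camera(n)
    K=c["intrinsics"]; R=cv2.Rodrigues(np.array(c["rvec"],float))[0]; t=np.array(c["tvec"]).ravel()
    v,u=np.mgrid[:420,:560]
    p=np.stack([(u-K[0][2])/K[0][0]*d,(v-K[1][2])/K[1][1]*d,d],-1)
    w=(p-t)@R
    w[d==0]=np.nan
    return im,d,w
E
python3 - <<'E'
from h import *
for n in("scene","top"):
    im,d,w=pts(n); cv2.imwrite(f"pics/{n}0.png",im); np.savez(f"{n}0.npz",im=im,w=w)
print(robot.observe())
E
```

```text
{'time': 0.1, 'qpos': array([ 1.19494941e+00,  3.42633823e-01,  1.52486892e+00,  3.64280098e-06,
        1.27537929e+00, -1.46002164e-01]), 'qvel': array([ 0.0002973 , -0.00124164, -0.00144414, -0.00171928,  0.00057196,
        0.00052311]), 'joint_efforts': array([ 3.48778041e-03, -4.31995904e+01, -2.44697517e+01,  7.20152026e-02,
        5.24326286e-02, -6.42283726e-05]), 'tool_pos': array([0.11945345, 0.5108598 , 0.2041428 ]), 'tool_rot': array([-3.14031750e+00, -1.91030791e-04,  2.91174672e+00]), 'contact_force': array([-0.71560727,  0.17711407,  0.13895113]), 'torque': array([-0.04194573, -0.02679365,  0.00125799]), 'grip_force': 0.0, 'opening': 0.09141275359245918}
```

View pics/scene0.png

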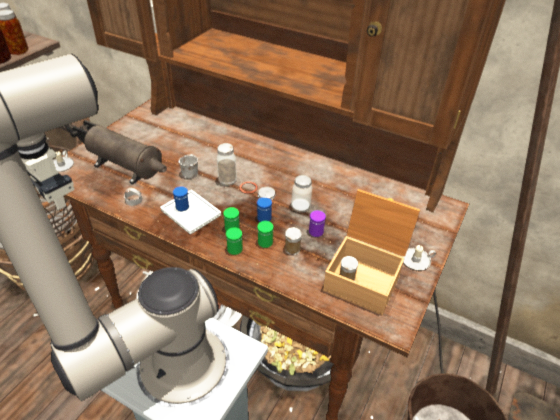

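View pics/top0.png

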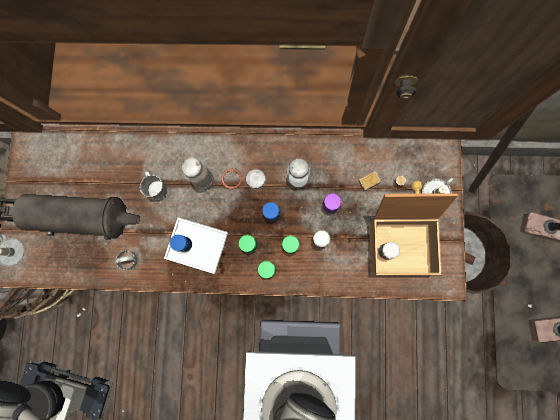

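Scene: the tray (top ≈(196,245)) holds a blue tin (180,243), and the box (407,247) holds a grey-lidded tin (390,251).
- Blue candidates: blue (271,211). Not meant: green (247,243), (290,244), (266,269) and purple (332,202).
- Brown candidates: grey-lidded (321,239). The pale round thing at (256,178) and the jars at (192,163) and (298,166) are not tins I want.

I'll measure these and check a close crop.

```bash
python3 - <<'E'
from h import *
im=np.load("scene0.npz")["im"]
cv2.imwrite("pics/crop0.png",cv2.resize(im[165:310,160:430],None,fx=2.9,fy=2.9,interpolation=cv2.INTER_CUBIC))
z=np.load("top0.npz"); w=z["w"]
s=np.load("scene0.npz"); 
for nm,u,v in [("blue2",271,211),("brown2",321,239),("blue1",180,243),("brown1",390,251),("g1",247,243),("g2",290,244),("g3",266,269),("purple",332,202),("white",256,178),("jarA",192,163),("jarB",298,166)]:
    p=w[v-18:v+19,u-18:u+19].reshape(-1,3); h=np.nanmedian(w[v-2:v+3,u-2:u+3,2])
    c=w[v,u]; q=p[(abs(p[:,2]-h)<.006)&(np.hypot(p[:,0]-c[0],p[:,1]-c[1])<.06)]
    (cc,r)=cv2.minEnclosingCircle(q[:,:2].astype(np.float32)); print(nm,np.round(cc,3),round(r,4),round(float(h),3),len(q))
def rect(mask,nm):
    m=cv2.morphologyEx(mask.astype(np.uint8),cv2.MORPH_OPEN,np.ones((2,2)))
    p=w[mask][:,:2].astype(np.float32); r=cv2.minAreaRect(p); print(nm,np.round(r[0],4),np.round(r[1],4),r[2],len(p))
v,u=np.mgrid[:420,:560]
hsv=cv2.cvtColor(z["im"],cv2.COLOR_BGR2HSV)
rect((u>155)&(u<235)&(v>210)&(v<280)&(w[...,2]>.011)&(w[...,2]<.02)&(hsv[...,1]<60)&(hsv[...,2]>120),"tray rim")
rect((u>155)&(u<235)&(v>210)&(v<280)&(w[...,2]>.002)&(w[...,2]<.02)&(hsv[...,1]<60)&(hsv[...,2]>120),"tray all")
rect((u>360)&(u<455)&(v>210)&(v<285)&(w[...,2]>.08)&(w[...,2]<.09),"box rim")
rect((u>360)&(u<455)&(v>210)&(v<285)&(w[...,2]>.0)&(w[...,2]<.012)&(hsv[...,2]>140),"box floor")
m=(u>360)&(u<465)&(v>180)&(v<230)&(w[...,2]>.1)
p=w[m];print("lid",len(p),p.min(0),p.max(0)); top=p[p[:,2]>p[:,2].max()-.012];print(top.mean(0))
E
```

```text
blue2 [0.559 0.096] 0.0243 0.071 214
brown2 [ 0.481 -0.053] 0.0244 0.071 226
blue1 [0.459 0.359] 0.0246 0.078 223
brown1 [ 0.452 -0.226] 0.0466 0.078 270
g1 [0.462 0.161] 0.0245 0.072 216
g2 [0.464 0.036] 0.0244 0.071 223
g3 [0.389 0.103] 0.0243 0.074 216
purple [ 0.589 -0.083] 0.0246 0.072 221
white [0.662 0.16 ] 0.0404 0.013 292
jarA [0.665 0.314] 0.0273 0.148 271
jarB [0.675 0.017] 0.0275 0.12 274
tray rim [0.4559 0.3224] [0.1607 0.13  ] 74.869873046875 387
tray all [0.4861 0.3431] [0.2196 0.1895] 78.79361724853516 2023
box rim [ 0.4669 -0.2917] [0.1592 0.1813] 1.5873843431472778 542
box floor [ 0.4675 -0.3164] [0.2181 0.2857] 1.6240147352218628 2799
lid 1762 [ 0.54106487 -0.37811658  0.10011256] [ 0.62348582 -0.19779248  0.24198367]
[ 0.58002096 -0.28596643  0.23580863]
```

View pics/crop0.png

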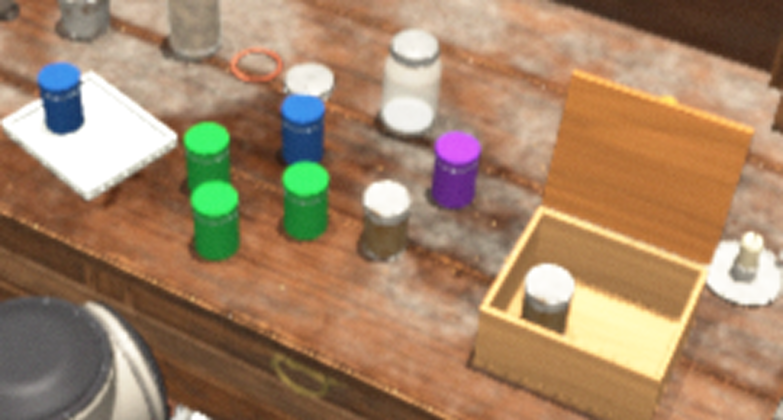

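The crop shows the blue tin at crop (302,130), and the tin at (386,220) has a brown label. Tray yaw is about -15° and box yaw about +1.6°. The blue table tin goes in the box and the brown one on the tray. I'll fetch blue first, with the fingers closing along y.

>>> {"api": "send_rows", "payload": {
  "plan": [
    [[0,0,0],[0,0,-0.073]],
    [[0,0,0],[0,0,-0.073]],
    [[-0.9,-0.85,0],[0,0,0]],
    [[-1,-0.94,0],[0,0,0]],
    [[-1,-0.94,0],[0,0,0]],
    [[-1,-0.94,0],[0,0,0]],
    [[-1,-0.94,0],[0,0,0]],
    [[-1,-0.94,0],[0,0,0]],
    [[-1,-0.94,0],[0,0,0]],
    [[-1,-0.94,0],[0,0,0]]
  ],
  "gripper": 1,
  "force": 20
}}

```text
time: 1.35
tool_pos: [0.3175, 0.3244, 0.2045]
tool_rot: [-3.141, -0.0, 3.141]
contact_force: [0.6, -0.1, -0.3]
opening: 0.0916
grip_force: 0.0
```

>>> {"api": "send_rows", "payload": {
  "plan": [
    [[-1,-0.95,0],[0,0,0]],
    [[-1,-0.95,0],[0,0,0]],
    [[-1,-0.95,0],[0,0,0]],
    [[-1,-0.95,0],[0,0,0]],
    [[-1,-0.95,0],[0,0,0]],
    [[-1,-0.95,0],[0,0,0]],
    [[-1,-0.95,0],[0,0,0]],
    [[-1,-0.95,0],[0,0,0]],
    [[-1,-0.95,0],[0,0,0]],
    [[-0.66,-0.58,0],[0,0,0]]
  ]
}}

```text
time: 2.6
tool_pos: [0.5591, 0.0958, 0.2041]
tool_rot: [-3.142, -0.001, 3.14]
contact_force: [0.1, 1.2, 0.1]
opening: 0.0917
grip_force: 0.0
```

>>> {"api": "send_rows", "payload": {
  "plan": [
    [[0,0,0],[0,0,0]],
    [[0,0,0.8],[0,0,0]],
    [[0,0,0.9],[0,0,0]],
    [[0,0,0.9],[0,0,0]],
    [[0,0,0.9],[0,0,0]],
    [[0,0,0.9],[0,0,0]],
    [[0,0,0.9],[0,0,0]],
    [[0,0,0.9],[0,0,0]],
    [[0,0,0.6],[0,0,0]],
    [[0,0,0],[0,0,0]]
  ]
}}

```text
time: 3.85
tool_pos: [0.5573, 0.0974, 0.0338]
tool_rot: [3.141, -0.002, 3.142]
contact_force: [0.3, 0.0, -0.3]
opening: 0.0918
grip_force: 0.0
```

>>> {"api": "send_rows", "payload": {
  "plan": [
    [[0,0,0],[0,0,0]],
    [[0,0,0],[0,0,0]],
    [[0,0,0],[0,0,0]],
    [[0,0,0],[0,0,0]],
    [[0,0,0],[0,0,0]],
    [[0,0,0],[0,0,0]],
    [[0,0,0],[0,0,0]],
    [[0,0,0],[0,0,0]],
    [[0,0,0],[0,0,0]],
    [[0,0,0],[0,0,0]]
  ],
  "gripper": -1,
  "force": 20
}}

```text
time: 5.1
tool_pos: [0.5585, 0.097, 0.0348]
tool_rot: [-3.142, 0.0, 3.141]
contact_force: [0.3, -1.7, 3.2]
opening: 0.048
grip_force: 20.0
```

>>> {"api": "send_rows", "payload": {
  "plan": [
    [[0,0,-0.5],[0,0,0]],
    [[0,0,-0.8],[0,0,0]],
    [[0,0,-1],[0,0,0]],
    [[0,0,-1],[0,0,0]],
    [[0,0,-1],[0,0,0]],
    [[0,0,-1],[0,0,0]],
    [[0.5,-0.4,-1],[0,0,0]],
    [[0.8,-0.8,-0.6],[0,0,0]],
    [[0.8,-0.8,0],[0,0,0]],
    [[0.8,-0.8,0],[0,0,0]]
  ]
}}

```text
time: 6.35
tool_pos: [0.4849, 0.0267, 0.2078]
tool_rot: [3.141, 0.0, 3.141]
contact_force: [0.4, 0.5, -1.4]
opening: 0.0484
grip_force: 20.0
```

>>> {"api": "send_rows", "payload": {
  "plan": [
    [[0.5,-1,0],[0,0,0]],
    [[0.3,-1,0],[0,0,0]],
    [[0,-1,0],[0,0,0]],
    [[0,-1,0],[0,0,0]],
    [[0,-1,0],[0,0,0]],
    [[0,-1,0],[0,0,0]],
    [[0,-1,0],[0,0,0]],
    [[0,-1,0],[0,0,0]],
    [[0,-1,0],[0,0,0]],
    [[0,-1,0],[0,0,0]]
  ]
}}

```text
time: 7.6
tool_pos: [0.4655, -0.2234, 0.2076]
tool_rot: [3.141, 0.0, 3.141]
contact_force: [0.8, 1.0, -1.9]
opening: 0.0484
grip_force: 20.0
```

>>> {"api": "send_rows", "payload": {
  "plan": [
    [[0,-1,0],[0,0,0]],
    [[0,-1,0],[0,0,0]],
    [[0,-1,0],[0,0,0]],
    [[0,-0.7,0],[0,0,0]],
    [[0,-0.4,0],[0,0,0]],
    [[0,0,0],[0,0,-0.018]],
    [[0,0,0],[0,0,0]],
    [[0,0,0],[0,0,0]],
    [[0,0,0],[0,0,0]],
    [[0,0,0],[0,0,0]]
  ]
}}

```text
time: 8.85
tool_pos: [0.4658, -0.3252, 0.2072]
tool_rot: [3.142, 0.0, -3.113]
contact_force: [-0.0, -0.0, -1.3]
opening: 0.0486
grip_force: 20.0
```

```bash
python3 - <<'E'
from h import *
s=robot.observe(); print(s["tool_pos"],s["tool_rot"],s["opening"])
im,d,w=pts("wrist"); cv2.imwrite("pics/w1.png",im)
im,d,w=pts("scene"); cv2.imwrite("pics/s1.png",im)
z=np.load("top0.npz"); w0=z["w"]
p=w0[235:268,375:406].reshape(-1,3); q=p[abs(p[:,2]-.078)<.004]; q=q[q[:,1]<-.2+0]
q=q[(abs(q[:,0]-.4669)<.065)&(q[:,1]<-.21)]
print(cv2.minEnclosingCircle(q[:,:2].astype(np.float32)),len(q))
E
python3 -c "
import cv2,numpy as np
a=cv2.imread('pics/w1.png');b=cv2.imread('pics/s1.png')[150:330,290:470]
b=cv2.resize(b,(400,400));a=cv2.resize(a,(400,300));a=cv2.copyMakeBorder(a,0,100,0,0,0);cv2.imwrite('pics/c1.png',np.hstack([a,b]))"
```

```text
[ 0.46575983 -0.32520216  0.2072474 ] [ 3.14150079e+00  8.75019100e-05 -3.11348360e+00] 0.04859651695756042
((0.4532451331615448, -0.24810513854026794), 0.02446885034441948) 199
```

View pics/c1.png

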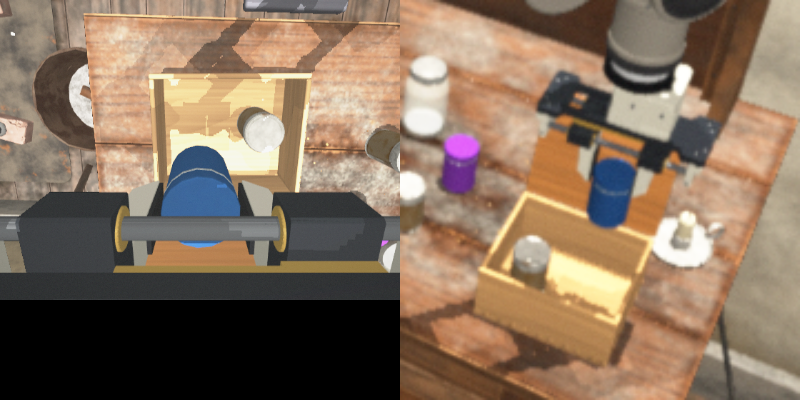

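The wrist view shows the box clear with the grey tin at about (262,132), and the blue tin hangs straight over the free half. Lowering it.

>>> {"api": "send_rows", "payload": {
  "plan": [
    [[0,0,0.6],[0,0,0]],
    [[0,0,0.9],[0,0,0]],
    [[0,0,0.9],[0,0,0]],
    [[0,0,0.9],[0,0,0]],
    [[0,0,0.9],[0,0,0]],
    [[0,0,0.9],[0,0,0]],
    [[0,0,0.8],[0,0,0]],
    [[0,0,0.4],[0,0,0]],
    [[0,0,0.2],[0,0,0]],
    [[0,0,0.06],[0,0,0]]
  ]
}}

```text
time: 10.2
tool_pos: [0.4658, -0.3255, 0.0432]
tool_rot: [-3.141, 0.0, -3.114]
contact_force: [-0.3, 0.9, -1.4]
opening: 0.0482
grip_force: 20.0
```

>>> {"api": "send_rows", "payload": {
  "plan": [
    [[0,0,0.04],[0,0,0]],
    [[0,0,0.02],[0,0,0]],
    [[0,0,0.02],[0,0,0]],
    [[0,0,0],[0,0,0]],
    [[0,0,0],[0,0,0]],
    [[0,0,0],[0,0,0]],
    [[0,0,0],[0,0,0]],
    [[0,0,0],[0,0,0]],
    [[0,0,0],[0,0,0]],
    [[0,0,0],[0,0,0]]
  ]
}}

```text
time: 11.45
tool_pos: [0.4657, -0.3254, 0.0412]
tool_rot: [3.141, 0.0, -3.114]
contact_force: [-0.3, 0.3, -1.3]
opening: 0.0484
grip_force: 20.0
```

>>> {"api": "send_rows", "payload": {
  "plan": [
    [[0,0,0.03],[0,0,0]],
    [[0,0,0.02],[0,0,0]],
    [[0,0,0],[0,0,0]],
    [[0,0,0],[0,0,0]],
    [[0,0,0],[0,0,0]],
    [[0,0,0],[0,0,0]],
    [[0,0,0],[0,0,0]],
    [[0,0,0],[0,0,0]],
    [[0,0,0],[0,0,0]],
    [[0,0,0],[0,0,0]]
  ]
}}

```text
time: 12.7
tool_pos: [0.4661, -0.3256, 0.0408]
tool_rot: [-3.141, 0.001, -3.114]
contact_force: [-0.6, 1.2, 5.6]
opening: 0.0484
grip_force: 20.0
```

Touching the floor (5.6 N). Opening slightly to 55 mm, then lifting.

>>> {"api": "send_rows", "payload": {
  "plan": [
    [[0,0,0],[0,0,0]],
    [[0,0,0],[0,0,0]],
    [[0,0,0],[0,0,0]],
    [[0,0,0],[0,0,0]],
    [[0,0,-0.2],[0,0,0]],
    [[0,0,-0.4],[0,0,0]],
    [[0,0,-0.8],[0,0,0]],
    [[0,0,-1],[0,0,0]],
    [[0,0,-1],[0,0,0]],
    [[0,0,-1],[0,0,0]]
  ],
  "gripper": 0.2
}}

```text
time: 13.95
tool_pos: [0.4657, -0.3255, 0.1517]
tool_rot: [-3.141, 0.001, -3.114]
contact_force: [0.1, -0.9, -0.0]
opening: 0.0548
grip_force: 0.0
```

>>> {"api": "send_rows", "payload": {
  "plan": [
    [[0,0,-1],[0,0,0]],
    [[0,0.6,-1],[0,0,0]],
    [[0,1,-0.4],[0,0,0]],
    [[0,1,0],[0,0,0]],
    [[0,1,0],[0,0,0]],
    [[0,1,0],[0,0,0]],
    [[0,1,0],[0,0,0]],
    [[0,1,0],[0,0,0]],
    [[0,1,0],[0,0,0]],
    [[0,1,0],[0,0,0]]
  ]
}}

```text
time: 15.2
tool_pos: [0.4586, -0.1082, 0.2089]
tool_rot: [3.14, -0.002, -3.113]
contact_force: [0.3, -0.5, 0.2]
opening: 0.0555
grip_force: 0.0
```

```bash
python3 - <<'E'
from h import *
s=robot.observe(); print(s["tool_pos"],s["tool_rot"],s["opening"])
im,d,w=pts("top"); cv2.imwrite("pics/top1.png",im)
cv2.imwrite("pics/top1c.png",cv2.resize(im[150:310,140:470],None,fx=2.4,fy=2.4))
hsv=cv2.cvtColor(im,cv2.COLOR_BGR2HSV)
b=(hsv[...,0]>100)&(hsv[...,0]<125)&(hsv[...,1]>150)
q=w[b&(abs(w[...,2]-.078)<.008)&(w[...,1]<-.2)]
print(len(q),cv2.minEnclosingCircle(q[:,:2].astype(np.float32)) if len(q) else '')
E
```

```text
[ 0.45856995 -0.10817326  0.20887929] [ 3.14048740e+00 -1.91880461e-03 -3.11289544e+00] 0.05549997851533586
212 ((0.4666683077812195, -0.32459646463394165), 0.02339276485145092)
```

View pics/top1c.png

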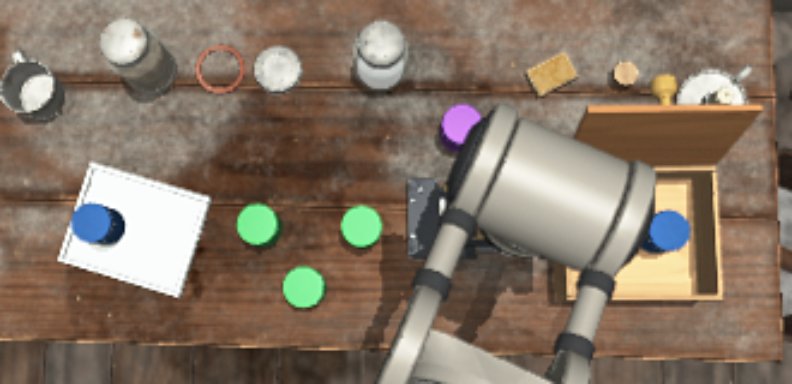

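The blue tin stands in the box at (.467,-.325). The brass knob is at crop (665,88), behind the lid. Next is the brown tin.

>>> {"api": "send_rows", "payload": {
  "plan": [
    [[-0.3,0.8,0],[0,0,0]],
    [[-0.4,0.8,0],[0,0,0]],
    [[-0.26,0.58,0],[0,0,0]],
    [[0,0,0],[0,0,0.11]],
    [[0,0,0],[0,0,0.11]],
    [[0,0,0],[0,0,0.11]],
    [[0,0,0],[0,0,0.11]],
    [[0,0,0],[0,0,0.11]],
    [[0,0,0],[0,0,0.11]],
    [[0,0,0],[0,0,0.11]]
  ],
  "gripper": 1
}}

```text
time: 16.5
tool_pos: [0.4817, -0.0549, 0.2094]
tool_rot: [-3.141, -0.001, 1.955]
contact_force: [-1.1, -0.4, -0.9]
opening: 0.0917
grip_force: 0.0
```

>>> {"api": "send_rows", "payload": {
  "plan": [
    [[0,0,0],[0,0,0.11]],
    [[0,0,0],[0,0,0.11]],
    [[0,0,0],[0,0,0.11]],
    [[0,0,0],[0,0,0.085]],
    [[0,0,0.6],[0,0,0]],
    [[0,0,0.9],[0,0,0]],
    [[0,0,0.9],[0,0,0]],
    [[0,0,0.6],[0,0,0]],
    [[0,0,0],[0,0,0]],
    [[0,0,0],[0,0,0]]
  ]
}}

```text
time: 17.75
tool_pos: [0.4824, -0.0552, 0.1354]
tool_rot: [3.141, -0.0, 1.308]
contact_force: [-1.0, -0.0, 0.3]
opening: 0.0919
grip_force: 0.0
```

>>> {"api": "send_rows", "payload": {
  "plan": [
    [[0.07,0,0.5],[0,0,0]],
    [[0,0,0.8],[0,0,0]],
    [[0,0,0.8],[0,0,0]],
    [[0,0,0.8],[0,0,0]],
    [[0,0,0.7],[0,0,0]],
    [[0,0,0.4],[0,0,0]],
    [[0,0,0],[0,0,0]],
    [[0,0,0],[0,0,0]],
    [[0,0,0],[0,0,0]],
    [[0,0,0],[0,0,0]]
  ]
}}

```text
time: 19.0
tool_pos: [0.4829, -0.0537, 0.0354]
tool_rot: [3.141, -0.0, 1.308]
contact_force: [-0.6, 0.1, -0.1]
opening: 0.0915
grip_force: 0.0
```

>>> {"api": "send_rows", "payload": {
  "plan": [
    [[0,0,0],[0,0,0]],
    [[0,0,0],[0,0,0]],
    [[0,0,0],[0,0,0]],
    [[0,0,0],[0,0,0]],
    [[0,0,0],[0,0,0]],
    [[0,0,0],[0,0,0]],
    [[0,0,0],[0,0,0]],
    [[0,0,0],[0,0,0]],
    [[0,0,0],[0,0,0]],
    [[0,0,0],[0,0,0]]
  ],
  "gripper": -1,
  "force": 20
}}

```text
time: 20.25
tool_pos: [0.4828, -0.0537, 0.035]
tool_rot: [3.141, -0.0, 1.308]
contact_force: [1.6, -0.2, -0.1]
opening: 0.0472
grip_force: 20.0
```

>>> {"api": "send_rows", "payload": {
  "plan": [
    [[0,0,-0.5],[0,0,0]],
    [[0,0,-0.9],[0,0,0]],
    [[0,0,-1],[0,0,0]],
    [[0,0,-1],[0,0,0]],
    [[0,0,-1],[0,0,0]],
    [[0.5,-0.2,-0.6],[0,0,0]],
    [[0.9,-0.35,0],[0,0,0]],
    [[1,-0.4,0],[0,0,0]],
    [[1,-0.4,0],[0,0,0]],
    [[1,-0.4,0],[0,0,0]]
  ]
}}

```text
time: 21.5
tool_pos: [0.4678, 0.0656, 0.1598]
tool_rot: [-3.14, 0.0, 1.308]
contact_force: [0.9, -0.1, -1.1]
opening: 0.0474
grip_force: 20.0
```

>>> {"api": "send_rows", "payload": {
  "plan": [
    [[1,-0.4,0],[0,0,0]],
    [[1,-0.4,0],[0,0,0]],
    [[1,-0.4,0],[0,0,0]],
    [[1,-0.4,0],[0,0,0]],
    [[1,-0.4,0],[0,0,0]],
    [[1,-0.4,0],[0,0,0]],
    [[1,-0.4,0],[0,0,0]],
    [[0.8,-0.3,0],[0,0,0]],
    [[0.53,-0.1,0],[0,0,0]],
    [[0,0,0],[0,0,0]]
  ]
}}

```text
time: 22.75
tool_pos: [0.4453, 0.2864, 0.1598]
tool_rot: [-3.141, 0.0, 1.309]
contact_force: [-0.2, -0.9, -1.6]
opening: 0.0475
grip_force: 20.0
```

>>> {"api": "send_rows", "payload": {
  "plan": [
    [[0,0,0.5],[0,0,0]],
    [[0,0,0.9],[0,0,0]],
    [[0,0,0.9],[0,0,0]],
    [[0,0,0.9],[0,0,0]],
    [[0,0,0.8],[0,0,0]],
    [[0,0,0.4],[0,0,0]],
    [[0,0,0.2],[0,0,0]],
    [[0,0,0.09],[0,0,0]],
    [[0,0,0.03],[0,0,0]],
    [[0,0,0],[0,0,0]]
  ]
}}

```text
time: 24.0
tool_pos: [0.446, 0.2859, 0.0424]
tool_rot: [3.141, -0.001, 1.308]
contact_force: [0.4, 0.2, -1.9]
opening: 0.0474
grip_force: 20.0
```

>>> {"api": "send_rows", "payload": {
  "plan": [
    [[0,0,0.02],[0,0,0]],
    [[0,0,0.02],[0,0,0]],
    [[0,0,0],[0,0,0]],
    [[0,0,0],[0,0,0]],
    [[0,0,0],[0,0,0]],
    [[0,0,0],[0,0,0]],
    [[0,0,0],[0,0,0]],
    [[0,0,0],[0,0,0]],
    [[0,0,0],[0,0,0]],
    [[0,0,0],[0,0,0]]
  ]
}}

```text
time: 25.25
tool_pos: [0.4459, 0.2858, 0.041]
tool_rot: [3.141, -0.0, 1.308]
contact_force: [0.5, -0.5, 0.7]
opening: 0.0474
grip_force: 20.0
```

Nearly touching: the force has gone from -1.9 to +0.7 N. One small nudge, then release and rise.

>>> {"api": "send_rows", "payload": {
  "plan": [
    [[0,0,0.02],[0,0,0]],
    [[0,0,0],[0,0,0]],
    [[0,0,0],[0,0,0]],
    [[0,0,0],[0,0,0]],
    [[0,0,0],[0,0,0]],
    [[0,0,0],[0,0,0]],
    [[0,0,0],[0,0,0]],
    [[0,0,0],[0,0,0]],
    [[0,0,0],[0,0,0]],
    [[0,0,0],[0,0,0]]
  ]
}}

```text
time: 26.5
tool_pos: [0.446, 0.286, 0.0409]
tool_rot: [3.141, -0.001, 1.308]
contact_force: [0.0, 0.7, 6.2]
opening: 0.0475
grip_force: 20.0
```

>>> {"api": "send_rows", "payload": {
  "plan": [
    [[0,0,0],[0,0,0]],
    [[0,0,0],[0,0,0]],
    [[0,0,0],[0,0,0]],
    [[0,0,0],[0,0,0]],
    [[0,0,0],[0,0,0]],
    [[0,0,-0.4],[0,0,0]],
    [[0,0,-0.8],[0,0,0]],
    [[0,0,-1],[0,0,0]],
    [[0,0,-1],[0,0,0]],
    [[0,0,-1],[0,0,0]]
  ],
  "gripper": 0.7
}}

```text
time: 27.75
tool_pos: [0.4459, 0.2858, 0.1471]
tool_rot: [3.141, -0.001, 1.308]
contact_force: [0.2, 0.8, 0.1]
opening: 0.0781
grip_force: 0.0
```

```bash
python3 - <<'E'
from h import *
# lid geometry from initial clouds, box frame
C=np.array([.4669,-.2917]); a=.0277; R=np.array([[np.cos(a),np.sin(a)],[-np.sin(a),np.cos(a)]])
for n in("scene","top"):
    z=np.load(n+"0.npz"); w=z["w"].reshape(-1,3); p=(w[:,:2]-C)@R.T; 
    m=(abs(p[:,1])<.1)&(p[:,0]>.06)&(p[:,0]<.2)&(w[:,2]>.11)&(w[:,2]<.3)
    q=np.c_[p[m],w[m,2]]; print(n,m.sum(),q.min(0).round(3),q.max(0).round(3))
    for lo in np.arange(.11,.25,.02):
        s=q[(q[:,2]>=lo)&(q[:,2]<lo+.02)&(q[:,0]<.13)]
        if len(s): print(round(lo+.01,3),np.median(s[:,0]).round(4),s[:,0].max().round(3))
    k=q[q[:,0]>.13]; print("far",len(k),k[:10].round(3).tolist())
print(robot.observe()["qpos"])
E
```

```text
scene 2704 [ 0.077 -0.092  0.11 ] [0.159 0.089 0.242]
0.12 0.0866 0.096
0.14 0.0915 0.1
0.16 0.0964 0.106
0.18 0.1014 0.111
0.2 0.1063 0.116
0.22 0.1109 0.12
0.24 0.1147 0.126
far 7 [[0.152, 0.004, 0.211], [0.151, 0.001, 0.214], [0.152, -0.001, 0.213], [0.159, -0.003, 0.209], [0.153, -0.004, 0.21], [0.154, -0.007, 0.211], [0.159, -0.009, 0.208]]
top 1667 [ 0.078 -0.089  0.11 ] [0.157 0.092 0.242]
0.12 0.0828 0.089
0.14 0.0872 0.092
0.16 0.0918 0.096
0.18 0.0977 0.104
0.2 0.1024 0.13
0.22 0.1071 0.127
0.24 0.1134 0.118
far 101 [[0.157, 0.004, 0.205], [0.156, 0.002, 0.207], [0.156, -0.001, 0.206], [0.155, -0.002, 0.213], [0.154, 0.011, 0.205], [0.153, 0.01, 0.21], [0.154, 0.006, 0.205], [0.153, 0.005, 0.21], [0.153, 0.003, 0.211], [0.153, 0.001, 0.212]]
[4.25266580e-01 4.03198825e-01 1.60011970e+00 4.66700733e-05
 1.13738252e+00 6.88030072e-01]
```

```bash
python3 - <<'E'
from h import *
for n in("scene","top"):
    w=np.load(n+"0.npz")["w"].reshape(-1,3); 
    for ylo in(-.45,-.3,-.15,0,.15,.3):
        s=w[(w[:,1]>ylo)&(w[:,1]<ylo+.15)&(w[:,0]>.4)&(w[:,2]>.25)&(w[:,2]<1.2)]
        s2=w[(w[:,1]>ylo)&(w[:,1]<ylo+.15)&(w[:,0]>.6)&(w[:,0]<.72)&(w[:,2]>.02)&(w[:,2]<.25)]
        print(n,ylo,"minx>z.25",s.min(0).round(3) if len(s) else None,"back objects maxz",s2.max(0).round(3) if len(s2) else None)
im,d,w=pts("top"); hsv=cv2.cvtColor(im,cv2.COLOR_BGR2HSV)
m=(abs(w[...,2]-.078)<.006)&(w[...,1]>.2)&(w[...,1]<.45)&(w[...,0]<.55)
cv2.imwrite("pics/top2c.png",cv2.resize(im[190:290,140:300],None,fx=4,fy=4))
n,l,st,c=cv2.connectedComponentsWithStats(m.astype(np.uint8))
for i in range(1,n):
    if st[i,4]>60: print(st[i,4],cv2.minEnclosingCircle(w[l==i][:,:2].astype(np.float32)))
E
```

```text
scene -0.45 minx>z.25 [ 0.67 -0.45  0.25] back objects maxz [ 0.681 -0.392  0.063]
scene -0.3 minx>z.25 [ 0.649 -0.3    0.385] back objects maxz [ 0.626 -0.283  0.214]
scene -0.15 minx>z.25 [ 0.649 -0.15   0.382] back objects maxz [ 0.699 -0.     0.124]
scene 0 minx>z.25 [0.693 0.    0.382] back objects maxz [0.706 0.145 0.126]
scene 0.15 minx>z.25 [0.692 0.15  0.383] back objects maxz [0.692 0.3   0.152]
scene 0.3 minx>z.25 [0.692 0.3   0.382] back objects maxz [0.695 0.45  0.153]
top -0.45 minx>z.25 [ 0.672 -0.389  0.384] back objects maxz [ 0.68  -0.3    0.201]
top -0.3 minx>z.25 [ 0.648 -0.3    0.384] back objects maxz [ 0.68  -0.179  0.215]
top -0.15 minx>z.25 [ 0.647 -0.15   0.383] back objects maxz [ 0.692 -0.     0.123]
top 0 minx>z.25 [0.673 0.    0.381] back objects maxz [0.701 0.15  0.126]
top 0.15 minx>z.25 [0.675 0.15  0.381] back objects maxz [0.691 0.3   0.151]
top 0.3 minx>z.25 [0.675 0.3   0.384] back objects maxz [0.694 0.45  0.152]
179 ((0.4447227716445923, 0.2868327498435974), 0.024388492107391357)
```

View pics/top2c.png

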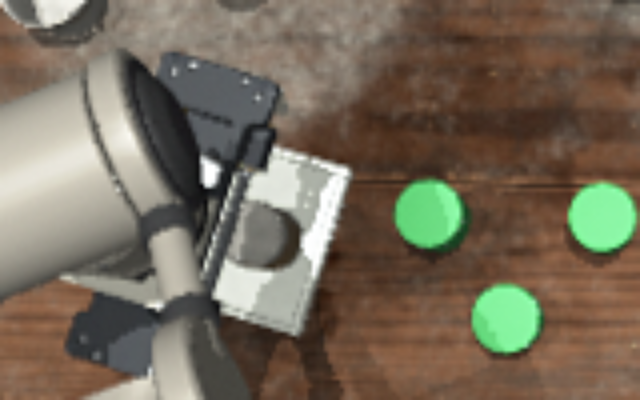

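The brown tin stands on the tray at crop (265,235), with its centre at (.445,.287). The hutch overhangs at x>0.65, z>0.38, so I'll tilt the tool 30° and hook the lid's edge from above, beside the knob.

>>> {"api": "send_rows", "payload": {
  "plan": [
    [[0,0,-0.6],[0,0,0.09]],
    [[0,0,-0.7],[0,0,0.09]],
    [[0,0,-0.7],[0,0,0.09]],
    [[0,0,-0.7],[0,0,0.09]],
    [[0,0,-0.7],[0,0,0.09]],
    [[0,0,-0.7],[0,0,0.09]],
    [[0,0,-0.7],[0,0,0.09]],
    [[0,0,-0.7],[0,0,0.09]],
    [[0,0,-0.5],[0,0,0.095]],
    [[0,0,0],[0,0,0]]
  ],
  "gripper": -1
}}

```text
time: 29.05
tool_pos: [0.4461, 0.2859, 0.2964]
tool_rot: [-3.141, -0.002, 0.029]
contact_force: [1.0, -0.1, -0.4]
opening: 0.0006
grip_force: 0.0
```

>>> {"api": "send_rows", "payload": {
  "plan": [
    [[0,0,0],[0,0.083,0]],
    [[0,0,0],[0,0.083,0]],
    [[0,0,0],[0,0.083,0]],
    [[0,0,0],[0,0.084,0]],
    [[0,0.8,0],[0,0,0]],
    [[0,1,0],[0,0,0]],
    [[0,1,0],[0,0,0]],
    [[0,1,0],[0,0,0]],
    [[0,1,0],[0,0,0]],
    [[0,1,0],[0,0,0]]
  ]
}}

```text
time: 30.3
tool_pos: [0.4492, 0.14, 0.2947]
tool_rot: [3.139, -0.522, 0.032]
contact_force: [0.4, 0.6, -0.2]
opening: 0.0005
grip_force: 0.0
```

>>> {"api": "send_rows", "payload": {
  "plan": [
    [[0.2,1,0.12],[0,0,0]],
    [[0.2,1,0.12],[0,0,0]],
    [[0.2,1,0.12],[0,0,0]],
    [[0.2,1,0.12],[0,0,0]],
    [[0.2,1,0.12],[0,0,0]],
    [[0.2,1,0.12],[0,0,0]],
    [[0.2,1,0.12],[0,0,0]],
    [[0.2,1,0.12],[0,0,0]],
    [[0.2,1,0.12],[0,0,0]],
    [[0.2,1,0.12],[0,0,0]]
  ]
}}

```text
time: 31.55
tool_pos: [0.5147, -0.1082, 0.2936]
tool_rot: [3.14, -0.522, 0.031]
contact_force: [-0.1, -0.2, 0.3]
opening: 0.0005
grip_force: 0.0
```

>>> {"api": "send_rows", "payload": {
  "plan": [
    [[0.4,1,0.22],[0,0,0]],
    [[0.4,1,0.22],[0,0,0]],
    [[0.4,1,0.22],[0,0,0]],
    [[0.4,1,0.22],[0,0,0]],
    [[0.37,1,0.21],[0,0,0]],
    [[0,0.26,0],[0,0,0]],
    [[0,0,0],[0,0,0]],
    [[0,0,0],[0,0,0]],
    [[0,0,0],[0,0,0]],
    [[0,0,0],[0,0,0]]
  ]
}}

```text
time: 32.8
tool_pos: [0.5749, -0.2368, 0.2957]
tool_rot: [3.141, -0.523, 0.029]
contact_force: [0.2, 0.9, 0.4]
opening: 0.0005
grip_force: 0.0
```

```bash
python3 - <<'E'
from h import *
s=robot.observe(); print(s["tool_pos"],s["tool_rot"],s["qpos"].round(2))
im,d,w=pts("scene"); cv2.imwrite("pics/s3c.png",cv2.resize(im[130:330,290:490],(600,600),interpolation=cv2.INTER_CUBIC))
E
```

```text
[ 0.57492956 -0.23684348  0.29568179] [ 3.1413348  -0.52338175  0.02860999] [-0.7   0.21  1.58  0.41  0.99  0.68]
```

View pics/s3c.png

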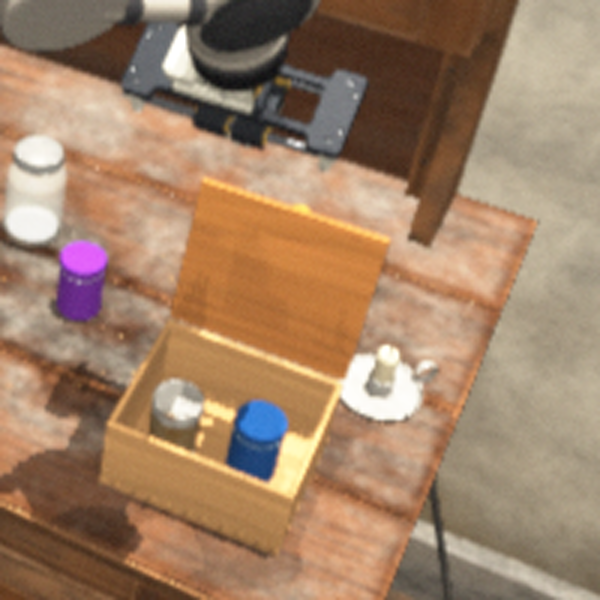

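The box holds both tins upright, at (176,415) and (259,440). The gripper hovers above the lid's edge with the knob tip at (303,208). Sliding in along the finger axis.

>>> {"api": "send_rows", "payload": {
  "plan": [
    [[0,0,0.4],[0,0,0]],
    [[0,0,0.6],[0,0,0]],
    [[0,0,0.6],[0,0,0]],
    [[0,0,0.6],[0,0,0]],
    [[0,0,0.6],[0,0,0]],
    [[0,0,0.5],[0,0,0]],
    [[0,0,0.3],[0,0,0]],
    [[0,0,0],[0,0,0]],
    [[0,0,0],[0,0,0]],
    [[0,0,0],[0,0,0]]
  ]
}}

```text
time: 34.1
tool_pos: [0.62, -0.2363, 0.2181]
tool_rot: [3.141, -0.524, 0.028]
contact_force: [-0.1, 0.5, 0.4]
opening: 0.0002
grip_force: 0.0
```

>>> {"api": "send_rows", "payload": {
  "plan": [
    [[-0.3,0,-0.2],[0,0,0]],
    [[-0.3,0,-0.2],[0,0,0]],
    [[-0.3,0,-0.2],[0,0,0]],
    [[-0.3,0,-0.2],[0,0,0]],
    [[-0.33,0,-0.2],[0,0,0]],
    [[-0.3,0,-0.14],[0,0,0]],
    [[-0.3,0,-0.14],[0,0,0]],
    [[-0.3,0,-0.14],[0,0,0]],
    [[-0.3,0,-0.14],[0,0,0]],
    [[-0.3,0,-0.14],[0,0,0]]
  ]
}}

```text
time: 35.35
tool_pos: [0.5323, -0.2382, 0.2158]
tool_rot: [-3.14, -0.522, 0.027]
contact_force: [0.1, -0.7, -0.2]
opening: 0.0004
grip_force: 0.4
```

>>> {"api": "send_rows", "payload": {
  "plan": [
    [[-0.32,0,-0.06],[0,0,0]],
    [[-0.32,0,-0.06],[0,0,0]],
    [[-0.32,0,-0.06],[0,0,0]],
    [[-0.32,0,-0.06],[0,0,0]],
    [[-0.32,0,-0.06],[0,0,0]],
    [[-0.26,0,0.02],[0,0,0]],
    [[-0.26,0,0.02],[0,0,0]],
    [[-0.26,0,0.02],[0,0,0]],
    [[-0.26,0,0.02],[0,0,0]],
    [[-0.26,0,0.02],[0,0,0]]
  ]
}}

```text
time: 36.6
tool_pos: [0.4675, -0.2403, 0.1842]
tool_rot: [-3.141, -0.523, 0.028]
contact_force: [1.0, -0.5, -0.6]
opening: 0.0004
grip_force: 0.3
```

```bash
python3 - <<'E'
from h import *
im,d,w=pts("scene"); cv2.imwrite("pics/s4c.png",cv2.resize(im[130:330,290:490],(600,600),interpolation=cv2.INTER_CUBIC))
E
```

```text
(no output)
```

View pics/s4c.png

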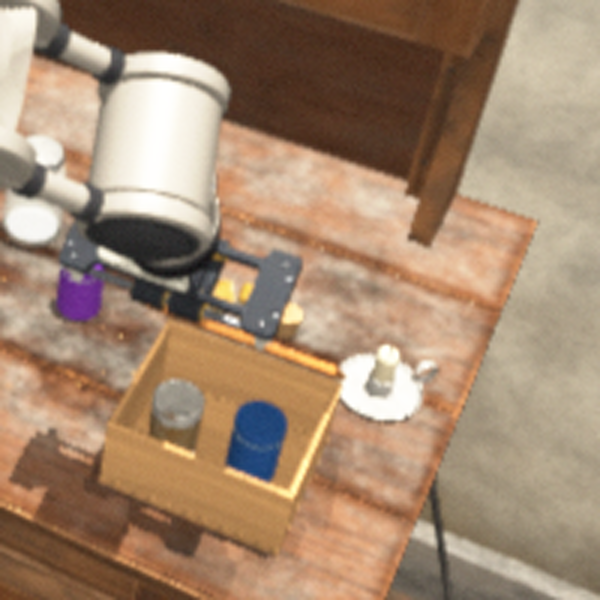

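The lid is edge-on to the camera (orange line near (270,345)) with the knob visible above it at (235,290), so it is closing at about 45°. Pushing on and down.

>>> {"api": "send_rows", "payload": {
  "plan": [
    [[-0.25,0,0.08],[0,0,0]],
    [[-0.25,0,0.08],[0,0,0]],
    [[-0.25,0,0.08],[0,0,0]],
    [[-0.25,0,0.09],[0,0,0]],
    [[-0.25,0,0.09],[0,0,0]],
    [[-0.22,0,0.15],[0,0,0]],
    [[-0.22,0,0.15],[0,0,0]],
    [[-0.22,0,0.15],[0,0,0]],
    [[-0.22,0,0.15],[0,0,0]],
    [[-0.22,0,0.15],[0,0,0]]
  ]
}}

```text
time: 37.9
tool_pos: [0.4314, -0.2413, 0.1294]
tool_rot: [-3.141, -0.523, 0.028]
contact_force: [-0.2, 1.1, 0.4]
opening: 0.0003
grip_force: 0.3
```

>>> {"api": "send_rows", "payload": {
  "plan": [
    [[-0.17,0,0.18],[0,0,0]],
    [[-0.17,0,0.18],[0,0,0]],
    [[-0.17,0,0.18],[0,0,0]],
    [[-0.17,0,0.18],[0,0,0]],
    [[-0.16,0,0.18],[0,0,0]],
    [[-0.01,0,0.02],[0,0,0]],
    [[0,0,0],[0,0,0]],
    [[0,0,0],[0,0,0]],
    [[0,0,0],[0,0,0]],
    [[0,0,0],[0,0,0]]
  ]
}}

```text
time: 39.15
tool_pos: [0.4247, -0.2415, 0.0994]
tool_rot: [3.141, -0.523, 0.028]
contact_force: [0.2, 0.3, -0.3]
opening: 0.0004
grip_force: 0.0
```

>>> {"api": "send_rows", "payload": {
  "plan": [
    [[-0.02,0,0.035],[0,0,0]],
    [[-0.02,0,0.035],[0,0,0]],
    [[-0.02,0,0.035],[0,0,0]],
    [[0,0,0],[0,0,0]],
    [[0,0,0],[0,0,0]],
    [[0,0,0],[0,0,0]],
    [[0,0,0],[0,0,0]],
    [[0,0,0],[0,0,0]],
    [[0,0,0],[0,0,0]],
    [[0,0,0],[0,0,0]]
  ]
}}

```text
time: 40.4
tool_pos: [0.4247, -0.2415, 0.0963]
tool_rot: [-3.142, -0.523, 0.028]
contact_force: [-0.8, 0.1, 0.3]
opening: 0.0006
grip_force: 0.0
```

>>> {"api": "send_rows", "payload": {
  "plan": [
    [[-0.02,0,0.035],[0,0,0]],
    [[-0.01,0,0.018],[0,0,0]],
    [[0,0,0],[0,0,0]],
    [[0,0,0],[0,0,0]],
    [[0,0,0],[0,0,0]],
    [[0,0,0],[0,0,0]],
    [[0,0,0],[0,0,0]],
    [[0,0,0],[0,0,0]],
    [[0,0,0],[0,0,0]],
    [[0,0,0],[0,0,0]]
  ]
}}

```text
time: 41.65
tool_pos: [0.4247, -0.2415, 0.0948]
tool_rot: [-3.142, -0.523, 0.028]
contact_force: [0.2, 1.5, -0.0]
opening: 0.0002
grip_force: 0.1
```

```bash
python3 - <<'E'
from h import *
C=np.array([.4669,-.2917]); a=.0277; R=np.array([[np.cos(a),np.sin(a)],[-np.sin(a),np.cos(a)]])
for n in("top","scene"):
    im,d,w=pts(n); w=w.reshape(-1,3); p=(w[:,:2]-C)@R.T
    for ylo,yhi in((-.08,-.04),(.02,.08)):
      for x in np.arange(-.07,.075,.02):
        m=(p[:,1]>ylo)&(p[:,1]<yhi)&(abs(p[:,0]-x)<.01)&(w[:,2]<.14)
        if m.sum()>5: print(n,ylo,round(x,2),m.sum(),np.percentile(w[m,2],[10,50,90]).round(4))
E
```

```text
top -0.08 -0.07 37 [0.1048 0.1079 0.1112]
top -0.08 -0.05 100 [0.1039 0.1069 0.1093]
top -0.08 -0.03 103 [0.1016 0.1045 0.108 ]
top -0.08 -0.01 118 [0.0999 0.1027 0.1061]
top -0.08 0.01 104 [0.098  0.1005 0.1039]
top -0.08 0.03 102 [0.0958 0.0988 0.1014]
top -0.08 0.05 103 [0.0939 0.097  0.0996]
top -0.08 0.07 72 [0.0922 0.0952 0.0977]
top 0.02 -0.07 23 [0.1058 0.1081 0.1107]
top 0.02 -0.05 134 [0.1043 0.1074 0.1325]
top 0.02 -0.03 152 [0.1021 0.1045 0.1079]
top 0.02 -0.01 175 [0.0997 0.1029 0.1058]
top 0.02 0.01 151 [0.0983 0.1004 0.1036]
top 0.02 0.03 153 [0.0959 0.0985 0.1015]
top 0.02 0.05 152 [0.0937 0.0968 0.0995]
top 0.02 0.07 106 [0.0929 0.095  0.0977]
scene -0.08 -0.07 446 [-0.0006  0.0552  0.1089]
scene -0.08 -0.05 101 [-0.7361  0.1069  0.1093]
scene -0.08 -0.03 127 [-0.7433  0.1039  0.1071]
scene -0.08 -0.01 150 [-0.7451  0.0256  0.105 ]
scene -0.08 0.01 136 [-0.7462  0.0982  0.1036]
scene -0.08 0.03 118 [-0.7452  0.097   0.1013]
scene -0.08 0.05 114 [-0.7453  0.0957  0.0989]
scene -0.08 0.07 105 [-0.7463  0.0913  0.0961]
scene 0.02 -0.07 556 [-0.7396  0.0384  0.0865]
scene 0.02 -0.05 129 [-0.7484 -0.7371 -0.5361]
scene 0.02 -0.03 182 [-0.7447 -0.542   0.1039]
scene 0.02 -0.01 111 [-0.7464 -0.7349  0.1042]
scene 0.02 0.01 101 [-0.7478 -0.7358  0.1016]
scene 0.02 0.03 58 [-0.7523 -0.7395  0.0977]
scene 0.02 0.05 92 [-0.7434  0.0957  0.0997]
scene 0.02 0.07 99 [-0.6647  0.0943  0.0977]
```

```bash
python3 - <<'E'
from h import *
a=pts("top")[0][190:290,350:460]; b=pts("scene")[0][180:320,290:450]; c=pts("wrist")[0]
R=lambda i,w,h:cv2.resize(i,(w,h),interpolation=cv2.INTER_CUBIC)
cv2.imwrite("pics/m5.png",np.vstack([np.hstack([R(a,400,300),R(c,400,300)]),cv2.copyMakeBorder(R(b,343,300),0,0,0,457,0)]))
print(robot.observe())
E
```

```text
{'time': 41.9, 'qpos': array([-0.98558986,  0.27536768,  2.16802333,  0.87440729,  0.58554628,
       -0.15999792]), 'qvel': array([-6.87041491e-04, -2.98061862e-04, -2.30527624e-04, -5.39802406e-05,
       -3.27014191e-04, -1.07244053e-03]), 'joint_efforts': array([ 3.22492537e-02, -3.08936942e+01, -1.58163822e+01,  1.32402007e+00,
        4.17676633e-01,  1.84535020e-02]), 'tool_pos': array([ 0.42465358, -0.24151145,  0.0947582 ]), 'tool_rot': array([-3.14149045, -0.52308953,  0.02773115]), 'contact_force': array([-0.43030787, -0.4217966 , -0.18583823]), 'torque': array([-0.03315286,  0.49739301,  0.00675148]), 'grip_force': 0.0901188515854301, 'opening': 0.0007893639496810076}
```

View pics/m5.png

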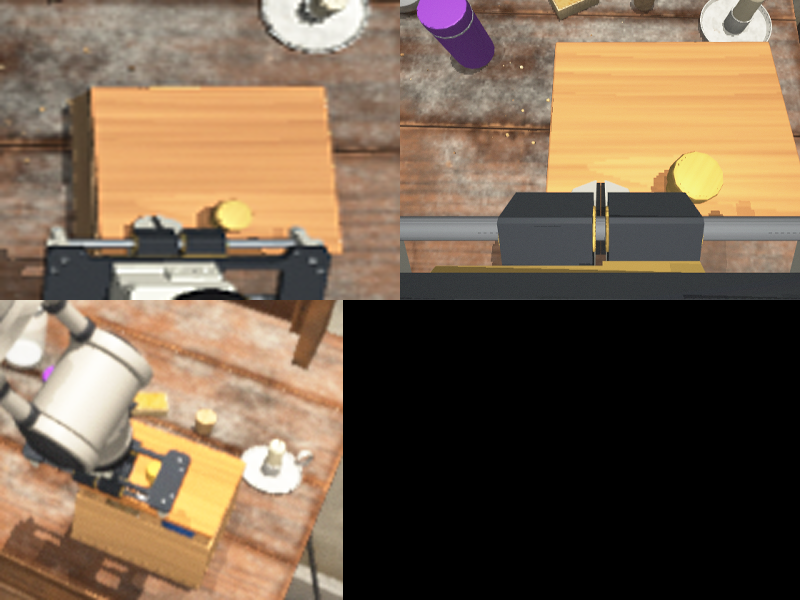

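The wrist and top views show the knob and the lid nearly shut, but a gap remains: blue shows at (178,525), which is about 0.09 rad by depth. Pressing lower in small steps.

>>> {"api": "send_rows", "payload": {
  "plan": [
    [[-0.02,0,0.035],[0,0,0]],
    [[-0.02,0,0.035],[0,0,0]],
    [[-0.02,0,0.035],[0,0,0]],
    [[-0.02,0,0.035],[0,0,0]],
    [[0,0,0],[0,0,0]],
    [[0,0,0],[0,0,0]],
    [[0,0,0],[0,0,0]],
    [[0,0,0],[0,0,0]],
    [[0,0,0],[0,0,0]],
    [[0,0,0],[0,0,0]]
  ]
}}

```text
time: 43.15
tool_pos: [0.4247, -0.2415, 0.0908]
tool_rot: [-3.142, -0.523, 0.028]
contact_force: [0.2, -0.9, 0.6]
opening: 0.0009
grip_force: 0.0
```

```bash
cat > lid.py <<'E'
from h import *
C=np.array([.4669,-.2917]); a=.0277; R=np.array([[np.cos(a),np.sin(a)],[-np.sin(a),np.cos(a)]])
im,d,w=pts("top"); w=w.reshape(-1,3); p=(w[:,:2]-C)@R.T
m=(abs(p[:,1])<.08)&(abs(p[:,0]-.01)<.06)&(w[:,2]<.125)&(w[:,2]>.08)&(abs(p[:,1]-.05)>.025)
k=np.polyfit(p[m,0],w[m,2],1); print("lid angle",-k[0],"z at hinge",np.polyval(k,.078),"z at TCP x",np.polyval(k,-.041))
s=robot.observe();print(s["time"],s["contact_force"],s["tool_pos"])
E
python3 lid.py
```

```text
lid angle 0.06988773697733473 z at hinge 0.09414798943339175 z at TCP x 0.10246463013369458
43.2 [-0.42849345  0.53402246 -0.8158722 ] [ 0.42468806 -0.24147487  0.09075421]
```

>>> {"api": "send_rows", "payload": {
  "plan": [
    [[-0.02,0,0.035],[0,0,0]],
    [[-0.02,0,0.035],[0,0,0]],
    [[-0.02,0,0.035],[0,0,0]],
    [[-0.02,0,0.035],[0,0,0]],
    [[-0.02,0,0.035],[0,0,0]],
    [[-0.02,0,0.035],[0,0,0]],
    [[0,0,0],[0,0,0]],
    [[0,0,0],[0,0,0]],
    [[0,0,0],[0,0,0]],
    [[0,0,0],[0,0,0]]
  ]
}}

```text
time: 44.45
tool_pos: [0.4247, -0.2415, 0.0847]
tool_rot: [-3.142, -0.523, 0.028]
contact_force: [0.6, 0.3, 0.1]
opening: 0.0007
grip_force: 0.0
```

```bash
python3 lid.py
```

```text
lid angle 0.0234603957342547 z at hinge 0.09452752066985111 z at TCP x 0.09731930776222743
44.5 [ 0.21151323  0.02379863 -0.45773169] [ 0.42472974 -0.24150471  0.08471255]
```

Closing as expected. A few more millimetres until the force rises.

>>> {"api": "send_rows", "payload": {
  "plan": [
    [[-0.02,0,0.035],[0,0,0]],
    [[-0.02,0,0.035],[0,0,0]],
    [[0,0,0],[0,0,0]],
    [[0,0,0],[0,0,0]],
    [[0,0,0],[0,0,0]],
    [[0,0,0],[0,0,0]],
    [[0,0,0],[0,0,0]],
    [[0,0,0],[0,0,0]],
    [[0,0,0],[0,0,0]],
    [[0,0,0],[0,0,0]]
  ]
}}

```text
time: 45.75
tool_pos: [0.4247, -0.2415, 0.0827]
tool_rot: [-3.142, -0.523, 0.028]
contact_force: [-0.3, 0.2, 0.3]
opening: 0.0003
grip_force: 0.0
```

```bash
python3 lid.py
```

```text
lid angle 0.013720148124562428 z at hinge 0.09423057409968007 z at TCP x 0.095863271726503
45.8 [ 0.26552846 -0.4106415   0.33238622] [ 0.42472892 -0.24152196  0.08269857]
```

>>> {"api": "send_rows", "payload": {
  "plan": [
    [[-0.02,0,0.035],[0,0,0]],
    [[-0.01,0,0.017],[0,0,0]],
    [[0,0,0],[0,0,0]],
    [[0,0,0],[0,0,0]],
    [[0.02,0,-0.035],[0,0,0]],
    [[0.05,0,-0.1],[0,0,0]],
    [[0.1,0,-0.2],[0,0,0]],
    [[0.2,0,-0.35],[0,0,0]],
    [[0.3,0,-0.5],[0,0,0]],
    [[0.3,0,-0.5],[0,0,0]]
  ]
}}

```text
time: 47.05
tool_pos: [0.4246, -0.2415, 0.1305]
tool_rot: [3.141, -0.523, 0.028]
contact_force: [-0.4, 0.1, -0.2]
opening: 0.0008
grip_force: 0.0
```

```bash
python3 lid.py
```

```text
lid angle 0.0013530830051368622 z at hinge 0.09447664478379753 z at TCP x 0.09463766166140881
47.1 [ 0.74968564 -0.31555032  1.54433358] [ 0.42524347 -0.24231266  0.1322494 ]
```

The lid is shut at about 0.001 rad. Rising clear, then a final look at tins and jars.

>>> {"api": "send_rows", "payload": {
  "plan": [
    [[0.4,0,-0.7],[0,0,0]],
    [[0.4,0,-0.7],[0,0,0]],
    [[0.4,0,-0.7],[0,0,0]],
    [[0.4,0,-0.7],[0,0,0]],
    [[0.2,0,-0.4],[0,0,0]],
    [[0,0,0],[0,0,0]],
    [[0,0,0],[0,0,0]],
    [[0,0,0],[0,0,0]],
    [[0,0,0],[0,0,0]],
    [[0,0,0],[0,0,0]]
  ]
}}

```text
time: 48.35
tool_pos: [0.4237, -0.2415, 0.2213]
tool_rot: [-3.141, -0.523, 0.028]
contact_force: [0.8, 0.6, 0.5]
opening: 0.0003
grip_force: 0.0
```

```bash
python3 lid.py; python3 - <<'E'
from h import *
im,d,w=pts("top"); b=pts("scene")[0]
for nm,u,v,h in [("blue1",180,243,.078),("brown2t",209,246,.078),("jarA",192,163,.148),("jarB",298,166,.12)]:
    p=w[v-18:v+19,u-18:u+19].reshape(-1,3); q=p[abs(p[:,2]-h)<.006]
    lab=q[np.hypot(*(q[:,:2]-np.median(q[:,:2],0)).T)<.03]; print(nm,cv2.minEnclosingCircle(lab[:,:2].astype(np.float32)),len(lab))
cv2.imwrite("pics/fin.png",np.vstack([cv2.resize(im[150:300,130:470],(680,300)),cv2.resize(b[130:330,100:553],(680,300))]))
E
```

```text
lid angle 0.0028854001933615522 z at hinge 0.09433606615459343 z at TCP x 0.09467942877760345
48.4 [-0.0922029   0.02608513  0.44893417] [ 0.42365118 -0.24150647  0.22137384]
blue1 ((0.45855435729026794, 0.3582780361175537), 0.024489764124155045) 223
brown2t ((0.44442033767700195, 0.2864707112312317), 0.024407032877206802) 227
jarA ((0.6643112301826477, 0.31522810459136963), 0.027309242635965347) 274
jarB ((0.6752592921257019, 0.017354117706418037), 0.02719559706747532) 263
```

View pics/fin.png

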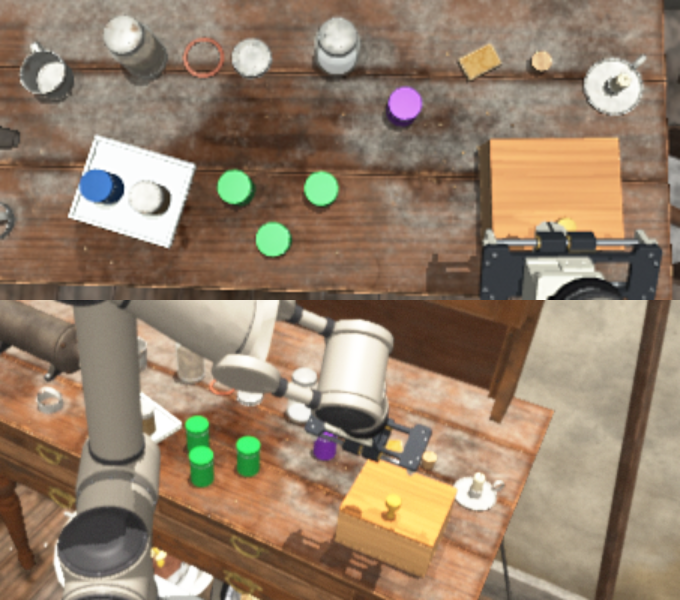

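The tray holds the blue (100,186) and brown (148,197) tins, the lid is flat with its knob at (393,505), the jars have not moved, and the gripper is clear.

```bash
python3 -c "
from cell import robot
print(robot.hand_in())"
```

```text
the job is handed in; nothing more can be done
None
```

I handed the job in at about 48 s of the 72 s limit: the box and the tray each hold one brown-labelled and one blue tin standing upright, the lid is shut (about 0.003 rad), and the jars have not moved; no verdict was returned.

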